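Close a bench caliper on a centrifuge insert and lock the keeper

ROBOT

A 6-joint arm with a two-finger parallel gripper is mounted at the origin on the work surface. World frame = base frame: x ahead of the robot, y to its left, z up, the work surface at z = 0. Lengths are in m, angles in rad, forces in N, time in s.
With the tool pointing down it reaches from about 0.375 to 0.9 m from the base axis. Payload 3.1 kg.
Tool frame: the origin (TCP) lies midway between the tips of the shut fingers; the grasp point (between the pads) lies 19 mm behind it; z points along the fingers, y is the direction in which the jaws open and shut (so a half turn about z gives the same grasp; the last joint's range is limited). The gripper opens to 85 mm and grips with 20 to 120 N. Pads are 22 mm wide; open, the fingers measure 114 mm over their backs; the gripper's body (76 mm by 85 mm) begins 54 mm behind the grasp point. The pads swing forward as they close: fully open they stand 13 mm farther back than shut.
Start: joints at [1.163, 0.527, 1.433, -0, 1.181, -0.178], TCP at [0.142, 0.609, 0.231] pointing down, gripper open.
Joint ranges: [-3.08, 3.08], [-0.75, 2.2], [0.22, 2.44], [-1.43, 4.57], [0, 2.65], [-2.85, 2.85]. Speed limits (rad/s): [2.79, 2.79, 3.14, 3.14, 3.14, 3.14].

INTERFACE

Orientations are given as a unit quaternion [x, y, z, w].
In Python, from station import manip gives the robot as it stands.
- The arm moves only by the tool play_rows, never from a script. Its argument "increments" is a list of rows, each a list of 3 entries, a list of its own where there are three numbers: the shift along the tool's x, y, z in m, then the turn, a rotation vector about the tool's x, y, z in rad, then the opening, from 0 (shut) to 1 (fully open). A call has 1 to 10 rows; each row is the pose to reach, as a shift and turn from the pose commanded when the call began, along the tool's axes at that moment; what a row does not reach only later rows make up. A row lasts 1/10 s, in which the tool goes at most 50 mm and 8.59 degrees, less where a joint would pass 70% of its speed; a pose out of reach is approached as far as the arm can. A call with a gripper value outside its range is refused whole. The fingers move at their own pace and stop on an object; "force" is the grip in N (left out, the last holds). Time passes only in rows, so rows that repeat a pose let the fingers close. It gives the time, the measured TCP pose, the force and the opening at its end, in the units of the state.
- manip.sense(): the state, without advancing time (a new reading comes with each control period).
- manip.snapshot(name): name is "scene" or "top"; returns (picture, depth): 480x640x3 uint8, red, green, blue; 480x640 float32, m along the optical axis (not along the pixel's ray), 0 where there is no reading.
- manip.camera_model(name): a dict with "camera_matrix" (3x3 intrinsics, pixels), "dist" ([k1, k2, p1, p2, k3] as OpenCV has them; the pictures are not rectified), "R" (3x3) and "t" (3): a world point X has camera coordinates R X + t. Camera axes: x right, y down, z forward; pixel columns grow to the right and rows downward; lengths in m; the calibration is good to about 2 mm. A picture is of the moment at which its call begins. camera_model takes no time and is no camera call.
- manip.sign_off(): hands the job in, once; it reports no verdict.
Trained networks look in the newest picture that a camera, given by its name, has taken for a name from the list of things; names that differ only in an ending like _2 or _b are one class to them, and where a whole thing is asked for, a point or a joint stands for the part that bears it (a point fixed in the world has none). Each returns a list of dicts, best first, with "p" (0 to 1); they miss things now and then, are a little off and sometimes report something else, mostly with a low value. They report only what shows in the picture. A call takes as long as a camera call.
- manip.regions_of(camera, thing): "region" (480x640 bool, what is visible of it) and "rect" ([left, top, width, height] in pixels, round what is visible of it).
The state is a dict: "t": time; "q": joint angles; "qd": joint speeds; "tau": joint torques, N m; "tcp_pos": TCP position; "tool_rot": TCP orientation; "force": force on the tool from outside, world axes, zero at the start; "ft_torque": the same for the moment, N m; "finger_gap": opening from 0.0 (shut) to 1.0 (fully open).
Only numpy, scipy, OpenCV 4.12 (cv2) and the standard library are available. Lean on these libraries where they do the work, as an engineer would, in place of code of your own. Each camera call takes 0.05 s, during which the arm holds its last target.

TASK

Measure the centrifuge insert that stands between the jaws of the bench caliper: slide the moving jaw shut on it until the insert presses the sprung anvil back far enough that its pointer stands between the two marks, and leave it so. Then swing the hinged keeper bar shut across the top of the insert until it has snapped past its catch, against its stop. Let go, and leave everything else on the bench where it is.

Things in the scene. Friction and masses are not known exactly. Their poses are not given: they have to be found in the camera images.
- gauge: The bench caliper: grey base 120 (x) x 290 (y) x 18 mm, fixed to the bench. Origin on the bench under its bed, z up; y runs along the slide from the moving jaw (-y end) to the sprung anvil (+y end); the bed is at z = 18 mm. Dark anvil housing (64 x 34 mm, top z = 64) at y = 109. Beside it on the +x side is a pale scale with two black marks; the black pointer strip moves with the anvil.
- jaw (a joint): Travel of the moving jaw, m: 0 = wide open, grows towards the anvil (+y) to 0.112. Steel block 56 (x) x 62 (y), top at z = 58 mm. About 7 N moves it; it stays where left, also against the anvil's spring. Jaw face to free anvil is 135 mm at 0, so on the 44 mm insert the anvil begins to move at 0.091 and then moves with the jaw.
- jaw_face (a point): Centre of the moving jaw's flat face (44 wide, 40 high), 38 mm over the bench.
- jaw_fin (a point): Centre of the ribbed upright fin on top of the moving jaw, the place to grip or push: 12 mm thick along the slide (y), 30 mm wide (x), 36 mm tall, from z = 58 to 94 mm over the bench; this point is at 76 mm. It lies 42 mm behind the jaw face; 25 mm and more is free on both sides of it, above the jaw block.
- anvil (a joint): How far the sprung anvil is pressed back in m, 0 = free, 0.012 = bottomed. Spring 500 N/m (6 mm takes 3 N). The pointer stands between the two marks from 0.003 to 0.009.
- anvil_face (a point): Centre of the anvil's flat face (44 wide, 40 high), 38 mm over the bench; at y = 60 mm in the caliper's frame when free.
- insert_center (a point): Centre, half-way up, of the loose aluminium centrifuge insert to be measured: an upright cylinder 44 mm in diameter, 40 mm tall, with four dark tube holes in its top, about 120 g, standing on the bed between the jaws, 8 to 25 mm short of the anvil. The closing jaw pushes it along the bed.
- keeper (a joint): Angle of the keeper bar about its upright hinge, rad: 0 = shut (along the caliper's +x, across the insert's top, against its stop), grows anticlockwise from above (1.57 = along +y). It swings level and stays where left. Between about 0.12 and 0.06 it rides over a sprung ball in the catch post (up to about 4 N at the knob), then the ball pushes it home.
- keeper_knob (a point): Half-way up the gripping part of the black upright knob at the free end of the keeper: 16 mm in diameter, standing from z = 76 to 109 mm over the bench, this point at 93 mm; 124 mm from the hinge axis. The steel bar below it is 16 mm wide, from z = 66 to 76 mm.
- keeper_hinge (a point): On the keeper's upright hinge axis, at the bar's half height (71 mm over the bench), at x = -50, y = 44 mm in the caliper's frame.
- spare: A second, identical insert standing on the bench beside the caliper: a bystander. Origin under it.
- label_roll: White label roll, 60 mm across, 26 mm high, lying flat on the robot's side of the caliper: a bystander. Origin under it.
- tube_rack: Blue tube rack 75 x 180 mm with capped tubes, 90 mm high: a bystander. Origin under it.
- gel_bottle: Pump bottle 60 mm across, 173 mm high: a bystander. Origin under it.
- pen_cup: Black pen cup 70 mm across, with pens about 150 mm high: a bystander. Origin under it.
- mouse: Black computer mouse 105 x 62 x 30 mm: a bystander. Origin under it.

How it is judged:
On the way, in this order (a step that is already met when the one before it is completed fails the run):
1. the insert is clamped upright between the jaw and the anvil, with the anvil's pointer between the marks (value of joint anvil between 0.003 and 0.009 m and angle between insert_center's own z axis and vertical below 0.1 rad and x of insert_center in the frame of gauge between -0.018 and 0.018 m and z of insert_center in the frame of gauge below 0.042 m and y of insert_center in the frame of jaw_face between 0.019 and 0.0245 m and y of insert_center in the frame of anvil_face between -0.0245 and -0.019 m), for 0.2 s.
2. the keeper bar is shut past its catch (value of joint keeper below 0.035 rad), for 0.2 s.
At the end, for the whole second after the job is handed in: The insert stands upright (within 0.1 rad) and at rest on the bed, within 18 mm of the caliper's centre line, touching the jaw and anvil faces (its centre within 19 to 24.5 mm of each), the anvil pressed back 3 to 9 mm, and the keeper bar shut to within 0.035 rad of its stop (all of step 1 and value of joint keeper below 0.035 rad and linear speed of insert below 0.02 m/s).
It fails at once if one of the other things on the bench is pushed more than 30 mm away (distance of any of spare, label_roll, tube_rack, gel_bottle, pen_cup, mouse from where it was at the start of the episode above 0.03 m).
It fails at once if one of the other things on the bench is tipped over (angle between any of spare, label_roll, tube_rack, gel_bottle, pen_cup, mouse's own z axis and vertical above 0.5 rad).
It fails at once if the insert is tipped over (angle between insert_center's own z axis and vertical above 0.6 rad).
It also fails if it takes over 58 s, if anything falls off the work surface, if the arm or the gripper's body presses on something with over 40 N, if the wrist force passes 120 N, or if a joint passes its speed limit or range.

## Working session

There is one attempt and no reset: what is moved stays moved. The work goes in short steps, Python scripts to look and compute and a tool call to move; the robot and the scene stay as the last step left them, time stands still between calls to the robot, and variables do not carry over. Pictures are saved under pics/ and viewed, and the job is handed in when it is done.

Besides the shell and the picture viewer there is one more tool, called by a JSON object that holds its "method" and its "body", one argument or row to a line. play_rows: Moves the arm, as the interface text tells. Its arguments: {"type":"object","properties":{"increments":{"type":"array"},"force":{"type":"number"}},"required":["increments"]}

```bash
mkdir -p pics; ls; python3 - <<'E'
from station import manip
import cv2
print(manip.sense())
for n in("scene","top"):
    p,d=manip.snapshot(n); cv2.imwrite(f"pics/{n}0.png",p[:,:,::-1]); m=manip.camera_model(n); print(n,m)
E
```

```text
pics
{'t': 0.0, 'q': array([ 1.16252256e+00,  5.28446635e-01,  1.43394846e+00, -1.06389222e-05,
        1.18140371e+00, -1.78492895e-01]), 'qd': array([-0.00117831,  0.00121662, -0.00162688,  0.00021556, -0.00096521,
       -0.00021106]), 'tau': array([ 6.05937985e-04, -4.42339754e+01, -1.78030515e+01, -6.57587947e-06,
        8.36128194e-03,  5.65464006e-06]), 'tcp_pos': array([0.14202313, 0.60788775, 0.23033095]), 'tool_rot': array([ 1.14635768e-01,  9.93406978e-01, -1.05736499e-03, -3.14292590e-04]), 'force': array([ 0.28033395, -0.69322865,  0.5367903 ]), 'ft_torque': array([ 0.00843624, -0.01677627,  0.01444697]), 'finger_gap': 1.0003419559344857}
scene {'camera_matrix': array([[463.96536884,   0.        , 323.53021991],
       [  0.        , 463.96536884, 244.07447319],
       [  0.        ,   0.        ,   1.        ]]), 'dist': array([-0.10913008,  0.        ,  0.        ,  0.        ,  0.        ]), 'R': array([[ 0.57108395,  0.82072959, -0.01631121],
       [ 0.54773992, -0.39578044, -0.7371152 ],
       [-0.61142792,  0.41202036, -0.67557022]]), 't': array([-0.31124501, -0.22437671,  1.27771564])}
top {'camera_matrix': array([[591.21758093,   0.        , 315.35271191],
       [  0.        , 591.21758093, 229.35638018],
       [  0.        ,   0.        ,   1.        ]]), 'dist': array([0.0087082, 0.       , 0.       , 0.       , 0.       ]), 'R': array([[-0.00811994, -0.99996467, -0.002173  ],
       [-0.99883631,  0.00821405, -0.04752426],
       [ 0.04754043,  0.00178458, -0.99886772]]), 't': array([0.03017406, 0.54570509, 1.33997511])}
```

View pics/scene0.png

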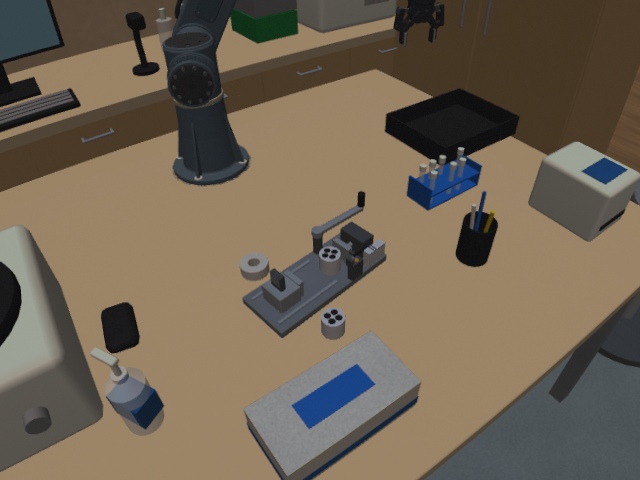

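View pics/top0.png

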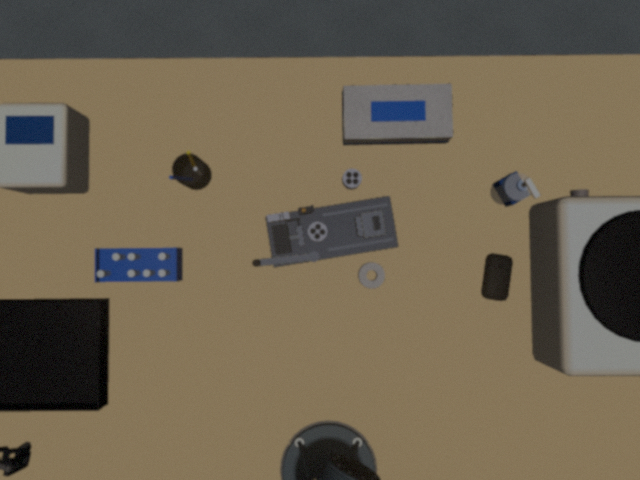

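The overview shows the caliper's slide running right to left in the top view (jaw fin ~(374,222), insert ~(317,231), anvil housing ~(286,237), keeper knob ~(257,263), label roll (371,275), spare (351,179)).

```bash
cat > h.py <<'E'
import numpy as np, cv2
from station import manip
def cloud(n,d):
    m=manip.camera_model(n); K=m["camera_matrix"]
    v,u=np.mgrid[0:480,0:640]
    pts=np.stack([u,v],-1).reshape(-1,1,2).astype(np.float64)
    xy=cv2.undistortPoints(pts,K,m["dist"]).reshape(480,640,2)
    c=np.dstack([xy[...,0]*d,xy[...,1]*d,d])
    return (c-m["t"])@m["R"]
def proj(n,X):
    m=manip.camera_model(n); r,_=cv2.Rodrigues(m["R"])
    return cv2.projectPoints(np.asarray(X,float).reshape(-1,1,3),r,m["t"],m["camera_matrix"],m["dist"])[0].reshape(-1,2)
def at_z(n,uv,z):
    m=manip.camera_model(n)
    xy=cv2.undistortPoints(np.asarray(uv,float).reshape(-1,1,2),m["camera_matrix"],m["dist"]).reshape(-1,2)
    ray=np.c_[xy,np.ones(len(xy))]@m["R"]; o=-m["R"].T@m["t"]
    return o+ray*((z-o[2])/ray[:,2])[:,None]
E
cat > a.py <<'E'
from h import *
for n in("scene","top"):
    p,d=manip.snapshot(n); W=cloud(n,d); np.save(f"{n}_W.npy",W); np.save(f"{n}_p.npy",p)
    for th in ["gauge","jaw","jaw_fin","anvil","insert_center","keeper","keeper_knob","keeper_hinge","spare","label_roll"]:
        try: r=manip.regions_of(n,th)
        except Exception as e: print(n,th,e); continue
        for i,x in enumerate(r[:2]):
            g=x["region"]; q=W[g&(d>0)]
            if len(q)==0: continue
            vv,uu=np.nonzero(g)
            print(n,th,round(x["p"],2),x["rect"],"cen px",uu.mean().round(1),vv.mean().round(1),"W med",np.median(q,0).round(4),"max z",np.percentile(q[:,2],97).round(3))
            if i==0: np.save(f"reg_{n}_{th}.npy",g)
c=cv2.resize(p[180:300,230:420],None,fx=4.2,fy=4.2,interpolation=cv2.INTER_CUBIC);cv2.imwrite("pics/topz.png",c[:,:,::-1])
p=np.load("scene_p.npy")
c=cv2.resize(p[180:345,230:400],None,fx=3.6,fy=3.6,interpolation=cv2.INTER_CUBIC);cv2.imwrite("pics/scz.png",c[:,:,::-1])
print(manip.sense()["t"])
E
python3 a.py
```

```text
scene gauge 0.97 [245.2, 194.3, 140.0, 143.5] cen px 316.4 275.1 W med [ 0.5607 -0.0197  0.0214] max z 0.081
scene gauge 0.57 [262.5, 267.6, 42.5, 46.0] cen px 282.2 289.5 W med [ 0.5654 -0.1086  0.0568] max z 0.093
scene jaw 0.72 [262.7, 271.4, 42.1, 41.3] cen px 282.4 290.1 W med [ 0.5664 -0.1089  0.0568] max z 0.093
scene jaw 0.46 [89.4, 347.0, 73.7, 90.6] cen px 131.5 395.7 W med [ 0.6467 -0.4078  0.0988] max z 0.172
scene jaw_fin 0.93 [261.3, 272.5, 45.0, 36.3] cen px 282.3 290.0 W med [ 0.5658 -0.1086  0.0567] max z 0.093
scene anvil 0.78 [333.9, 238.5, 32.7, 20.6] cen px 345.1 249.2 W med [0.5371 0.0567 0.0519] max z 0.059
scene insert_center 0.63 [317.5, 243.7, 22.0, 33.1] cen px 329.0 260.9 W med [0.5463 0.0137 0.0546] max z 0.059
scene keeper 0.93 [309.0, 192.4, 56.6, 42.1] cen px 339.8 217.7 W med [0.4776 0.0928 0.0755] max z 0.107
scene keeper 0.72 [260.6, 270.5, 42.8, 45.0] cen px 282.6 290.0 W med [ 0.5663 -0.1083  0.0568] max z 0.093
scene keeper_knob 0.56 [312.8, 190.1, 53.2, 49.1] cen px 338.6 218.3 W med [0.4771 0.0901 0.0753] max z 0.108
scene keeper_hinge 0.97 [31
[... 988 characters left out ...]
x 371.1 275.5 W med [ 0.4389 -0.099   0.0256] max z 0.03
top keeper 0.65 [251.6, 253.9, 63.5, 13.3] cen px 286.2 259.2 W med [0.4786 0.0902 0.0765] max z 0.11
top keeper_knob 0.78 [252.8, 251.5, 66.9, 15.1] cen px 286.8 259.3 W med [0.4784 0.088  0.0766] max z 0.11
top keeper_hinge 0.98 [250.8, 253.5, 68.0, 14.0] cen px 286.3 259.3 W med [0.4785 0.0901 0.0766] max z 0.11
top keeper_hinge 0.57 [288.1, 217.7, 16.9, 27.2] cen px 298.8 234.8 W med [0.5298 0.0619 0.0562] max z 0.063
top spare 0.72 [344.6, 170.1, 15.4, 20.9] cen px 351.5 179.5 W med [ 0.6565 -0.0575  0.0397] max z 0.045
top label_roll 0.66 [358.9, 263.8, 24.7, 27.0] cen px 371.5 275.1 W med [ 0.441  -0.1011  0.0256] max z 0.03
1.2
```

View pics/topz.png

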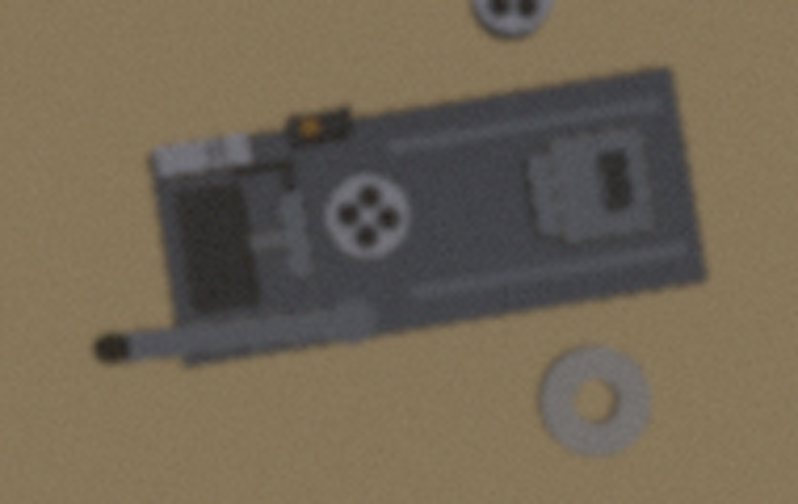

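View pics/scz.png

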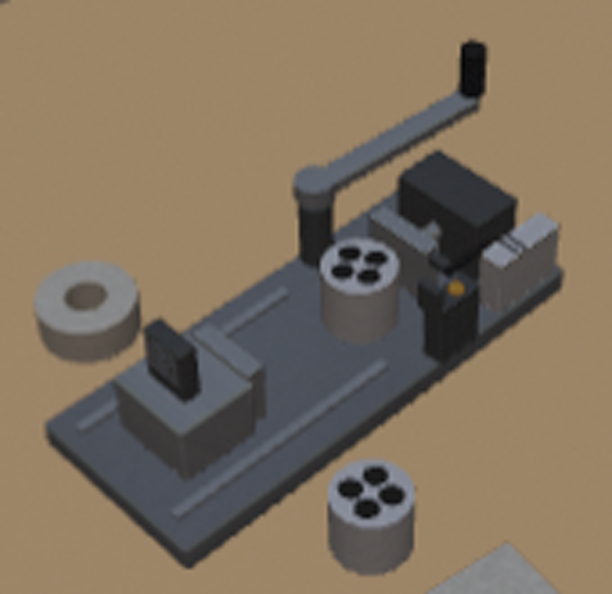

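```bash
cat > b.py <<'E'
from h import *
# base footprint: points with z 0.01..0.025 in gauge box from top
W=np.load("top_W.npy")
sel=(W[...,2]>0.010)&(W[...,2]<0.12)&(W[...,0]>0.44)&(W[...,0]<0.63)&(W[...,1]>-0.18)&(W[...,1]<0.13)
n,lab=cv2.connectedComponents(sel.astype(np.uint8))
l=lab[232,340]; m=lab==l
P=W[m&(W[...,2]<0.03)][:,:2]
r=cv2.minAreaRect(P.astype(np.float32)); print("minrect",r)
# fin: points z>0.085 near jaw
def st(name,mask):
    q=W[mask]; print(name,len(q),q.mean(0).round(4),"pca",np.linalg.eigh(np.cov(q[:,:2].T))[1][:,1].round(3), np.ptp(q,0).round(4))
nx=(W[...,0]>0.5)&(W[...,0]<0.62)
st("fin",nx&(W[...,1]<-0.06)&(W[...,1]>-0.16)&(W[...,2]>0.085))
st("jawtop",nx&(W[...,1]<-0.03)&(W[...,1]>-0.16)&(W[...,2]>0.052)&(W[...,2]<0.064))
st("instop",nx&(W[...,1]<0.045)&(W[...,1]>-0.02)&(W[...,2]>0.052)&(W[...,2]<0.064))
st("house",nx&(W[...,1]<0.12)&(W[...,1]>0.05)&(W[...,2]>0.058)&(W[...,2]<0.07))
st("knob",(W[...,0]>0.44)&(W[...,0]<0.51)&(W[...,1]<0.17)&(W[...,1]>0.1)&(W[...,2]>0.1))
st("bar",(W[...,0]>0.44)&(W[...,0]<0.51)&(W[...,1]<0.13)&(W[...,1]>-0.02)&(W[...,2]>0.07)&(W[...,2]<0.083))
E
python3 b.py
```

```text
minrect ((0.5416012406349182, -0.011209145188331604), (0.12023864686489105, 0.29029762744903564), 8.844696044921875)
fin 85 [ 0.556  -0.1063  0.0935] pca [-0.989 -0.148] [0.0283 0.0151 0.015 ]
jawtop 555 [ 0.5543 -0.0946  0.0577] pca [-0.132  0.991] [0.0599 0.0667 0.0118]
instop 320 [0.5438 0.0229 0.0582] pca [-0.936 -0.351] [0.0779 0.0439 0.0114]
house 499 [0.535  0.0936 0.063 ] pca [-0.901  0.434] [0.0926 0.069  0.0115]
knob 45 [0.4714 0.1525 0.1083] pca [-0.654  0.757] [0.0148 0.0153 0.0114]
bar 391 [0.4802 0.0721 0.0765] pca [-0.104  0.995] [0.0413 0.1115 0.0124]
```

The crops show the caliper rotated ~9°, the keeper open along +y, its path clear, and the fin on the jaw. I'll fit the caliper frame, check it against the scene camera, and compute the first move.

```bash
cat >> h.py <<'E'
from scipy.spatial.transform import Rotation as Rn
YAW=np.deg2rad(8.84); C0=np.array([0.5416,-0.0112,0])
RG=Rn.from_euler('z',YAW).as_matrix()
g2w=lambda p:C0+RG@np.asarray(p,float)
w2g=lambda p:(np.asarray(p)-C0)@RG
def delta(target,yaw_y=None):
    """shift in tool axes to world target (commanded approx = measured); turn about tool z to have tool y at world angle yaw_y"""
    s=manip.sense(); R=Rn.from_quat(s["tool_rot"]).as_matrix()
    sh=R.T@(np.asarray(target)-s["tcp_pos"]); 
    a=np.arctan2(R[1,1],R[0,1])
    Rt=None
    if yaw_y is not None:
        y=np.array([np.cos(yaw_y),np.sin(yaw_y),0]); z=np.array([0,0,-1.]); x=np.cross(y,z)
        Rt=Rn.from_matrix(R.T@np.c_[x,y,z]).as_rotvec()
    print("t",s["t"],"tcp",s["tcp_pos"].round(4),"shift",sh.round(4),"turn",None if Rt is None else Rt.round(4),"y ang",np.rad2deg(a).round(2),"F",s["force"].round(2),"gap",s["finger_gap"])
E
python3 - <<'E'
from h import *
for n in("top","scene"):
    W=np.load(n+"_W.npy"); G=w2g(W)
    def st(nm,x,y,z):
        m=(G[...,0]>x[0])&(G[...,0]<x[1])&(G[...,1]>y[0])&(G[...,1]<y[1])&(G[...,2]>z[0])&(G[...,2]<z[1])
        q=G[m]; print(n,nm,len(q),"mean",q.mean(0).round(4),"lo",np.percentile(q,3,0).round(4),"hi",np.percentile(q,97,0).round(4))
    st("fin",(-.03,.03),(-.13,-.06),(.088,.105))
    st("jawtop",(-.04,.04),(-.14,-.02),(.052,.064))
    st("ins",(-.03,.03),(0.0,.055),(.052,.064))
    st("house",(-.04,.04),(.08,.135),(.06,.07))
    st("knob",(-.1,-.03),(.13,.2),(.1,.12))
    st("bar",(-.08,-.03),(.03,.15),(.07,.085))
f=g2w([0,-0.096,0]);print(f); print(w2g([0.4454,-0.1020,0]))
delta([f[0],f[1],0.13],np.pi/2+YAW)
E
```

```text
top fin 83 mean [-0.0002 -0.0964  0.0937] lo [-0.0144 -0.1029  0.0894] hi [ 0.0133 -0.0905  0.0993]
top jawtop 555 mean [-0.0003 -0.0843  0.0577] lo [-0.0263 -0.1147  0.0531] hi [ 0.0259 -0.0562  0.0624]
top ins 292 mean [0.0029 0.0324 0.0581] lo [-0.0157  0.014   0.0538] hi [0.0216 0.0513 0.0625]
top house 391 mean [-0.0002  0.1138  0.0642] lo [-0.0299  0.098   0.0604] hi [0.0296 0.13   0.0683]
top knob 45 mean [-0.0442  0.1725  0.1083] lo [-0.0509  0.1658  0.1031] hi [-0.0378  0.179   0.1122]
top bar 391 mean [-0.048   0.0913  0.0765] lo [-0.0577  0.0412  0.0715] hi [-0.0391  0.1463  0.0814]
scene fin 100 mean [-0.0006 -0.0985  0.0925] lo [-0.0154 -0.1037  0.0893] hi [ 0.0125 -0.0923  0.0949]
scene jawtop 598 mean [ 0.0032 -0.0892  0.0574] lo [-0.0267 -0.116   0.0536] hi [ 0.0247 -0.0573  0.0605]
scene ins 294 mean [0.002  0.0307 0.0571] lo [-0.0182  0.0123  0.0535] hi [0.0209 0.0508 0.0595]
scene house 355 mean [-0.0012  0.1125  0.0632] lo [-0.0322  0.0965  0.0609] hi [0.0282 0.1291 0.0653]
scene knob 43 mean [-0.0444  0.1704  0.1065] lo [-0.0519  0.1654  0.1011] hi [-0.0381  0.1773  0.1101]
scene bar 354 mean [-0.049   0.0872  0.0752] lo [-0.0608  0.0386  0.0708] hi [-0.0407  0.1447  0.0785]
[ 0.55635287 -0.10605965  0.        ]
[-0.10901103 -0.07493781  0.        ]
t 1.2 tcp [0.1423 0.6086 0.2313] shift [-0.5659 -0.6015  0.1013] turn [-0.      0.     -0.3841] y ang 76.84 F [-0.32  0.35 -0.03] gap 0.997289645689246
```

{"method": "play_rows", "body": {
  "increments": [
    [[-0.06, -0.06, 0], [0, 0, -0.1], 1],
    [[-0.09, -0.095, 0], [0, 0, -0.2], 1],
    [[-0.12, -0.125, 0], [0, 0, -0.3], 0.6],
    [[-0.15, -0.16, 0], [0, 0, -0.384], 0.5],
    [[-0.18, -0.19, 0], [0, 0, -0.384], 0.5],
    [[-0.21, -0.225, 0], [0, 0, -0.384], 0.5],
    [[-0.24, -0.255, 0], [0, 0, -0.384], 0.5],
    [[-0.27, -0.29, 0], [0, 0, -0.384], 0.5],
    [[-0.3, -0.32, 0], [0, 0, -0.384], 0.5],
    [[-0.33, -0.35, 0], [0, 0, -0.384], 0.5]
  ],
  "force": 30
}}

```text
t: 2.2
tcp_pos: [0.3848, 0.1909, 0.2317]
tool_rot: [-0.077, 0.997, 0.0, 0.001]
force: [0.8, 1.0, -1.1]
finger_gap: 0.5
```

```bash
sed -i 's/^RG=.*/&\nC0=C0+RG@np.array([0,0.004,0])/' h.py; python3 - <<'E'
from h import *
f=g2w([0,-0.101,0]);print(f)
delta([f[0],f[1],0.13],np.pi/2+YAW)
E
```

```text
[ 0.55650654 -0.10704777  0.        ]
t 2.2 tcp [0.3848 0.1909 0.2317] shift [-0.124  -0.3208  0.1018] turn [ 0.0001  0.001  -0.0005] y ang 98.81 F [ 0.85  0.95 -1.08] gap 0.4999107339811184
```

{"method": "play_rows", "body": {
  "increments": [
    [[-0.015, -0.04, 0], [0, 0, 0], 0.5],
    [[-0.03, -0.08, 0], [0, 0, 0], 0.5],
    [[-0.047, -0.12, 0], [0, 0, 0], 0.5],
    [[-0.063, -0.16, 0], [0, 0, 0], 0.5],
    [[-0.078, -0.2, 0], [0, 0, 0], 0.5],
    [[-0.093, -0.24, 0], [0, 0, 0], 0.5],
    [[-0.108, -0.28, 0.02], [0, 0, 0], 0.5],
    [[-0.124, -0.318, 0.05], [0, 0, 0], 0.5],
    [[-0.124, -0.321, 0.08], [0, 0, 0], 0.5],
    [[-0.124, -0.321, 0.1], [0, 0, 0], 0.5]
  ]
}}

```text
t: 3.2
tcp_pos: [0.5558, -0.1073, 0.1292]
tool_rot: [-0.076, 0.997, 0.0, -0.001]
force: [-0.1, -0.4, -0.9]
finger_gap: 0.501
```

```bash
python3 - <<'E'
from h import *
f=g2w([0,-0.101,0]);print(f)
p,d=manip.snapshot("scene");c=cv2.resize(p[160:345,210:410],None,fx=3.2,fy=3.2,interpolation=cv2.INTER_CUBIC);cv2.imwrite("pics/s2.png",c[:,:,::-1])
delta([f[0],f[1],0.066],np.pi/2+YAW)
E
```

```text
[ 0.55650654 -0.10704777  0.        ]
t 3.25 tcp [ 0.5535 -0.1058  0.1266] shift [-0.0032 -0.0019  0.0606] turn [ 0.0039 -0.0065 -0.002 ] y ang 98.72 F [-0.29  0.26 -1.6 ] gap 0.499027669497791
```

View pics/s2.png

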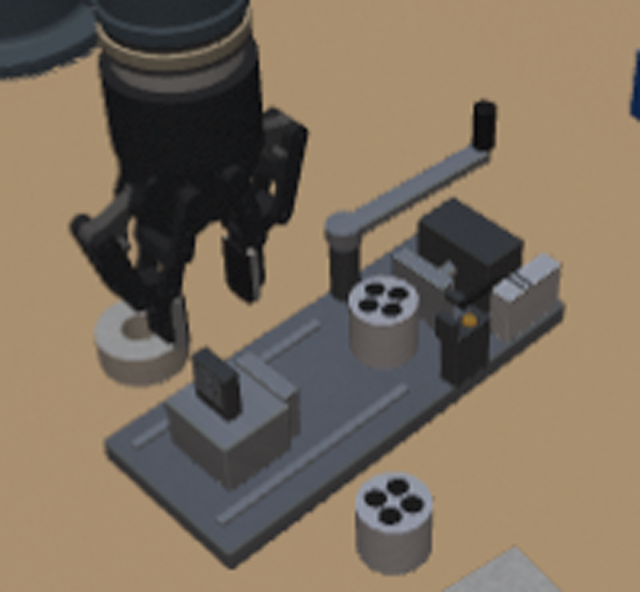

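The fingers straddle the fin (at ~(215,380) in the crop) from above, lined up along the slide. Descending and gripping.

{"method": "play_rows", "body": {
  "increments": [
    [[-0.001, 0, 0.015], [0, 0, 0], 0.5],
    [[-0.001, 0, 0.03], [0, 0, 0], 0.5],
    [[-0.001, 0, 0.045], [0, 0, 0], 0.5],
    [[-0.001, 0, 0.056], [0, 0, 0], 0.5],
    [[-0.001, 0, 0.062], [0, 0, 0], 0.5],
    [[-0.001, 0, 0.062], [0, 0, 0], 0.4],
    [[-0.001, 0, 0.062], [0, 0, 0], 0.25],
    [[-0.001, 0, 0.062], [0, 0, 0], 0.05],
    [[-0.001, 0, 0.062], [0, 0, 0], 0],
    [[-0.001, 0, 0.062], [0, 0, 0], 0]
  ],
  "force": 40
}}

```text
t: 4.25
tcp_pos: [0.5574, -0.1059, 0.0702]
tool_rot: [-0.077, 0.997, -0.001, 0.001]
force: [-0.3, -2.0, 4.3]
finger_gap: 0.13
```

```bash
python3 - <<'E'
from h import *
p,d=manip.snapshot("scene");c=cv2.resize(p[160:345,210:410],None,fx=3.2,fy=3.2,interpolation=cv2.INTER_CUBIC);cv2.imwrite("pics/s3.png",c[:,:,::-1])
s=manip.sense();print(w2g(s["tcp_pos"]))
f=g2w([0,-0.02,0]);delta([f[0],f[1],0.066],np.pi/2+YAW)
E
```

```text
[ 0.00104877 -0.10001528  0.07016273]
t 4.3 tcp [ 0.5574 -0.1059  0.0702] shift [0.001  0.08   0.0041] turn [-0.0013  0.0015  0.0001] y ang 98.85 F [-0.71 -2.46  4.32] gap 0.13174564622382956
```

View pics/s3.png

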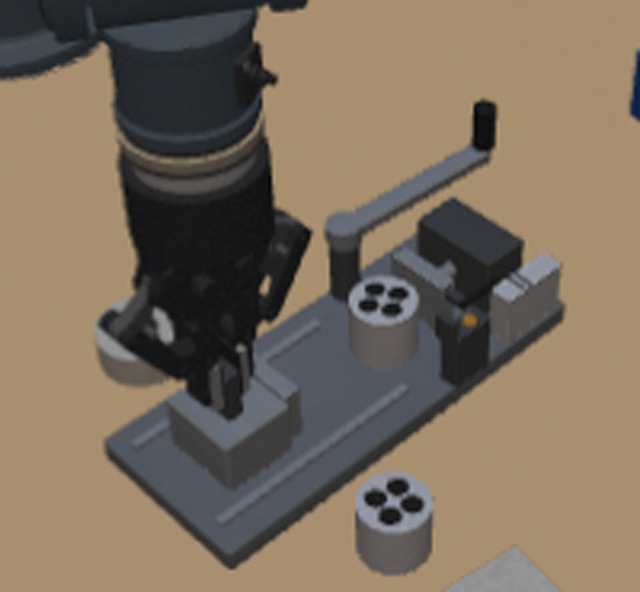

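The fin is held (opening 11 mm, and the fingers are round it at ~(220,390)). Slide 70 mm first, then look.

{"method": "play_rows", "body": {
  "increments": [
    [[0, 0.004, 0], [0, 0, 0], 0],
    [[0, 0.012, 0], [0, 0, 0], 0],
    [[0, 0.02, 0], [0, 0, 0], 0],
    [[0, 0.028, 0], [0, 0, 0], 0],
    [[0, 0.036, 0], [0, 0, 0], 0],
    [[0, 0.044, 0], [0, 0, 0], 0],
    [[0, 0.052, 0], [0, 0, 0], 0],
    [[0, 0.06, 0], [0, 0, 0], 0],
    [[0, 0.066, 0], [0, 0, 0], 0],
    [[0, 0.07, 0], [0, 0, 0], 0]
  ]
}}

```text
t: 5.3
tcp_pos: [0.5467, -0.0378, 0.0702]
tool_rot: [-0.078, 0.997, -0.002, 0.001]
force: [-2.4, -8.1, 4.7]
finger_gap: 0.128
```

```bash
cat > look.py <<'E'
from h import *
import sys
k=sys.argv[1]
p,d=manip.snapshot("scene");c=cv2.resize(p[190:330,250:420],None,fx=4.4,fy=4.2,interpolation=cv2.INTER_CUBIC);cv2.imwrite(f"pics/s{k}.png",c[:,:,::-1])
p,d=manip.snapshot("top");c=cv2.resize(p[180:300,230:400],None,fx=4.6,fy=4.6,interpolation=cv2.INTER_CUBIC);cv2.imwrite(f"pics/t{k}.png",c[:,:,::-1])
s=manip.sense();print(w2g(s["tcp_pos"]))
f=g2w([0,-0.02,0]);delta([f[0],f[1],0.066],np.pi/2+YAW)
E
python3 look.py 4
```

```text
[ 0.00095699 -0.03049659  0.07016238]
t 5.4 tcp [ 0.5466 -0.0372  0.0702] shift [0.001  0.0105 0.0041] turn [-0.0024  0.0014  0.0008] y ang 98.89 F [-0.57 -5.09  5.19] gap 0.13085777740370666
```

View pics/s4.png

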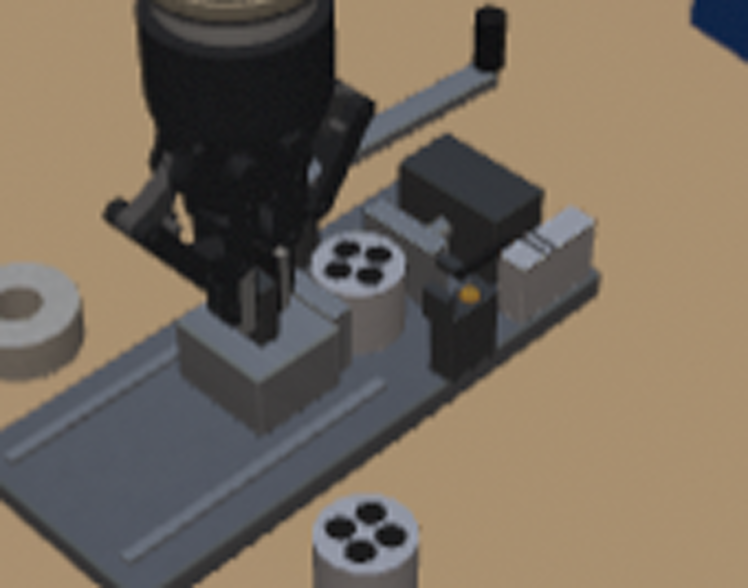

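View pics/t4.png

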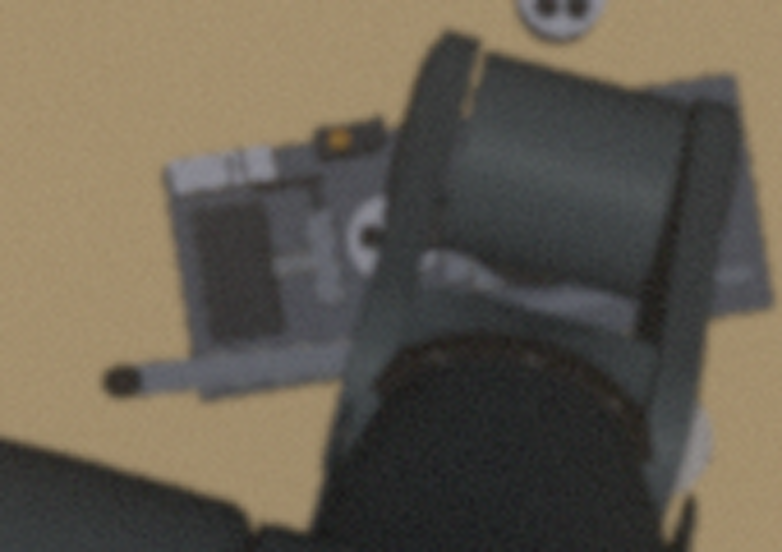

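The jaw touches the insert (scene crop ~(355,300)). The anvil plate is still free, with ~4 mm to go (top crop: insert edge at x≈348, anvil face at ≈340). Move about 10 mm more, slowly.

{"method": "play_rows", "body": {
  "increments": [
    [[0, 0.002, 0], [0, 0, 0], 0],
    [[0, 0.004, 0], [0, 0, 0], 0],
    [[0, 0.006, 0], [0, 0, 0], 0],
    [[0, 0.008, 0], [0, 0, 0], 0],
    [[0, 0.01, 0], [0, 0, 0], 0],
    [[0, 0.01, 0], [0, 0, 0], 0],
    [[0, 0.01, 0], [0, 0, 0], 0]
  ]
}}

```text
t: 6.1
tcp_pos: [0.5452, -0.0283, 0.0702]
tool_rot: [-0.077, 0.997, -0.002, 0.001]
force: [-1.1, -7.9, 5.2]
finger_gap: 0.135
```

```bash
python3 look.py 5
```

```text
[ 0.00094051 -0.02143004  0.07015695]
t 6.2 tcp [ 0.5452 -0.0283  0.0702] shift [0.0009 0.0014 0.0042] turn [-0.0033  0.0013  0.0009] y ang 98.89 F [-2.45 -8.54  5.11] gap 0.1325574263916641
```

View pics/s5.png

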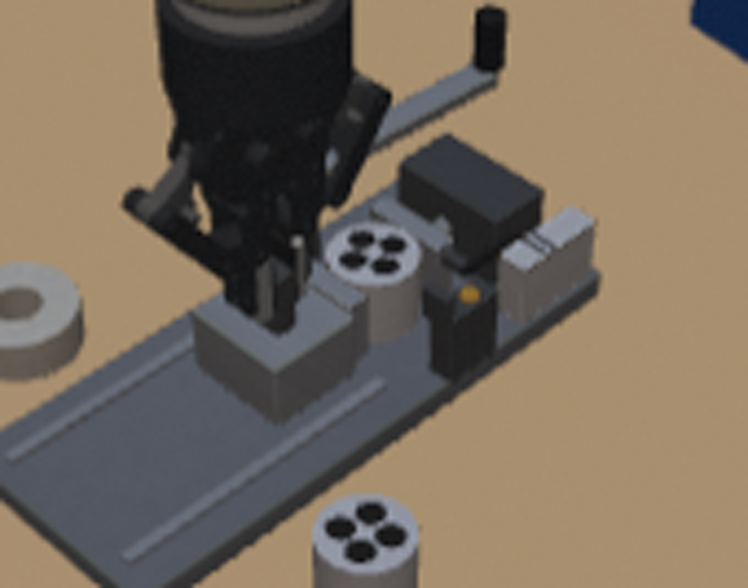

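View pics/t5.png

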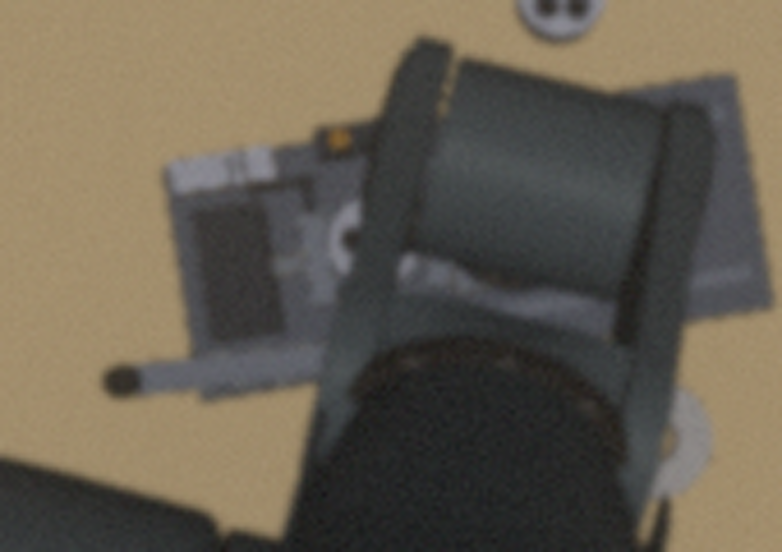

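The anvil plate has visibly moved back (its edges and the pointer's end shift left ~10 px in the enlarged top crop). I'll measure this against the first picture.

```bash
cat > meas.py <<'E'
from h import *
p0=cv2.cvtColor(np.load("top_p.npy"),cv2.COLOR_RGB2GRAY).astype(np.float32)
ps=[]
for i in range(4):
    p,d=manip.snapshot("top"); ps.append(cv2.cvtColor(p,cv2.COLOR_RGB2GRAY).astype(np.float32))
    if i==0: W=cloud("top",d)
p1=np.mean(ps,0).astype(np.float32)
# rectify to gauge frame at height z: 0.25mm/px ; columns = gauge y (20..150), rows = gauge x
def rect(img,z,xs,ys):
    X,Y=np.meshgrid(xs,ys,indexing="ij")
    P=C0+np.stack([X,Y,np.full_like(X,z)],-1)@RG.T
    uv=proj("top",P).reshape(*X.shape,2).astype(np.float32)
    return cv2.remap(img,uv[...,0],uv[...,1],cv2.INTER_CUBIC)
ys=np.arange(0.03,0.13,0.0005);
for nm,z,x0,x1 in(("plate",.058,-.021,-.008),("plate+",.058,.008,.022),("pointer",.05,.022,.040),):
    xs=np.arange(x0,x1,0.0005)
    a=rect(p0,z,xs,ys).mean(0); b=rect(p1,z,xs,ys).mean(0)
    print(nm); print("0",a[::4].astype(int)); print("1",b[::4].astype(int))
xs=np.arange(-.06,.06,.0005); ys=np.arange(-0.02,0.15,.0005)
A=rect(p0,.058,xs,ys);B=rect(p1,.058,xs,ys)
o=np.vstack([A,B]); o=cv2.resize(o,None,fx=1.6,fy=1.2); cv2.imwrite("pics/rect.png",np.clip(o*1.5,0,255))
print(manip.sense()["t"])
E
python3 meas.py
```

```text
plate
0 [77 77 79 84 90 89 86 82 74 68 66 65 66 67 66 67 74 79 83 84 83 79 74 69
 67 67 66 65 65 64 60 52 46 43 47 46 46 47 46 45 46 46 47 46 46 46 45 48
 50 56]
1 [ 97  89  74  60  54  55  55  56  56  56  56  56  57  61  66  69  72  80
  91  98 100  99  96  90  84  80  79  78  78  77  72  61  53  53  54  54
  55  54  54  55  55  55  54  54  54  55  55  55  58  65]
plate+
0 [74 86 93 92 92 90 91 94 91 83 77 70 67 66 65 66 74 80 81 81 82 79 72 67
 64 64 66 66 65 66 60 51 46 46 45 46 47 47 46 46 47 46 46 45 47 46 47 47
 51 57]
1 [ 56  56  56  57  56  57  56  57  68  87 103 108 108 109 111 112 104  96
  96  98  99  99  97  92  84  79  79  79  79  78  74  64  55  53  54  56
  56  56  55  56  56  56  56  55  56  57  56  58  62  69]
pointer
0 [75 76 76 74 71 69 67 66 66 68 66 66 66 66 65 64 62 57 51 52 54 58 60 61
 61 62 61 60 61 60 60 56 51 50 52 54 53 53 52 52 52 53 53 54 55 54 53 53
 56 59]
1 [58 57 56 56 54 52 55 63 74 83 86 86 84 81 79 79 79 78 73 67 61 63 68 73
 75 74 74 74 75 74 71 67 62 60 60 63 65 65 65 64 65 65 65 65 66 65 65 65
 68 72]
6.4[ WARN:0@3.929] global loadsave.cpp:1063 imwrite_ Unsupported depth image for selected encoder is fallbacked to CV_8U.
```

View pics/rect.png

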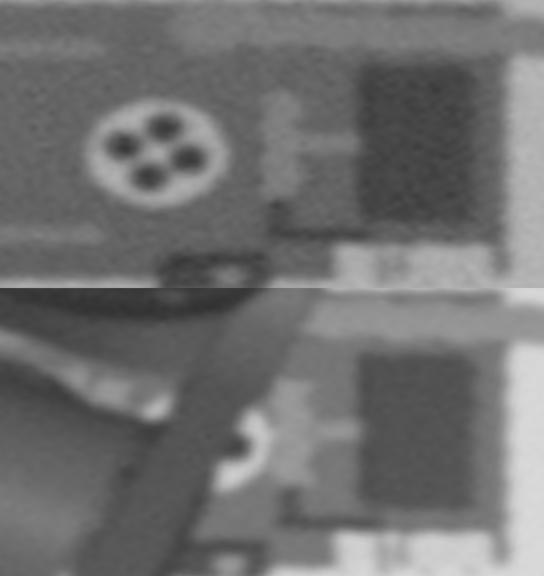

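```bash
cat > meas2.py <<'E'
from h import *
exec(open("meas.py").read().split("ys=np")[0].split("from h import *")[1])
S=0.00025
xs=np.arange(-.05,.06,S); ys=np.arange(0.0,0.15,S)
def shift(z,x0,x1,y0,y1):
    A=cv2.GaussianBlur(rect(p0,z,xs,ys),(0,0),2);B=cv2.GaussianBlur(rect(p1,z,xs,ys),(0,0),2)
    i=lambda v,o:int(round((v-o)/S))
    T=A[i(x0,-.05):i(x1,-.05),i(y0,0):i(y1,0)]
    out=[]
    Bs=B[i(x0,-.05)-4:i(x1,-.05)+4, i(y0,0)-12:i(y1,0)+60]
    r=cv2.matchTemplate(Bs,T,cv2.TM_CCOEFF_NORMED); _,v,_,l=cv2.minMaxLoc(r)
    return (l[0]-12)*S*1e3,(l[1]-4)*S*1e3,round(v,3)
print("housing(ref)",shift(.064,-.036,.036,.085,.135))
print("scale(ref)",shift(.05,.036,.055,.08,.135))
for y0 in(.060,.066,.070):
  print("plate-",y0,shift(.058,-.022,-.006,y0,.084),"plate+",shift(.058,.006,.020,y0,.084))
for y0 in (.058,.062): print("ptr",shift(.05,.021,.036,y0,.074))
E
python3 meas2.py
```

```text
housing(ref) (0.0, -0.25, 0.979)
scale(ref) (0.0, 0.0, 0.996)
plate- 0.06 (3.5, -0.25, 0.881) plate+ (3.75, 1.0, 0.805)
plate- 0.066 (2.75, -0.5, 0.927) plate+ (2.75, -1.0, 0.935)
plate- 0.07 (2.2500000000000004, -1.0, 0.878) plate+ (2.5, -1.0, 0.886)
ptr (3.5, -0.25, 0.967)
ptr (3.5, -0.25, 0.965)
```

The shift reads about 3–4.5 mm, near the low edge of the 3–9 mm band. Add 2 mm.

{"method": "play_rows", "body": {
  "increments": [
    [[0, 0.001, 0], [0, 0, 0], 0],
    [[0, 0.002, 0], [0, 0, 0], 0],
    [[0, 0.002, 0], [0, 0, 0], 0],
    [[0, 0.002, 0], [0, 0, 0], 0]
  ]
}}

```text
t: 7.0
tcp_pos: [0.545, -0.0268, 0.0702]
tool_rot: [-0.078, 0.997, -0.002, 0.001]
force: [-1.4, -9.3, 5.3]
finger_gap: 0.133
```

```bash
python3 meas2.py; python3 meas.py >/dev/null; python3 look.py 6
```

```text
housing(ref) (0.0, -0.5, 0.979)
scale(ref) (0.0, 0.0, 0.995)
plate- 0.06 (5.25, -0.25, 0.951) plate+ (5.25, 1.0, 0.866)
plate- 0.066 (4.75, -0.25, 0.976) plate+ (4.500000000000001, -0.75, 0.981)
plate- 0.07 (4.75, -0.75, 0.973) plate+ (4.75, -1.0, 0.968)
ptr (4.75, -0.5, 0.972)
ptr (4.75, -0.5, 0.97)
[ 0.00096373 -0.01992132  0.0701684 ]
t 7.5 tcp [ 0.545  -0.0268  0.0702] shift [ 0.001  -0.0001  0.0042] turn [-0.004   0.0014  0.001 ] y ang 98.9 F [-2.16 -9.16  4.72] gap 0.13269229536433136[ WARN:0@3.770] global loadsave.cpp:1063 imwrite_ Unsupported depth image for selected encoder is fallbacked to CV_8U.
```

View pics/rect.png

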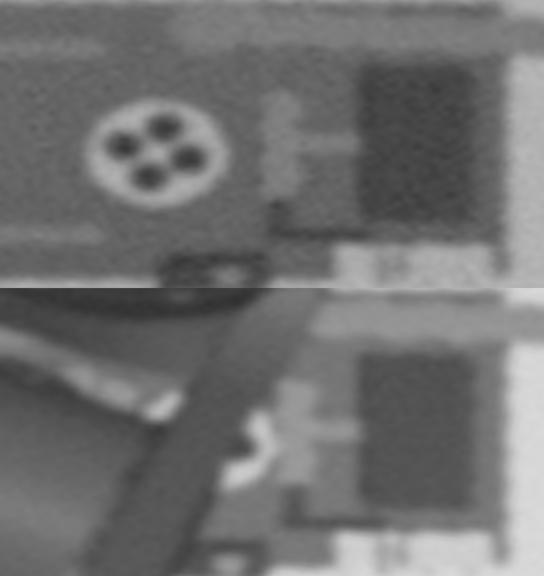

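View pics/s6.png

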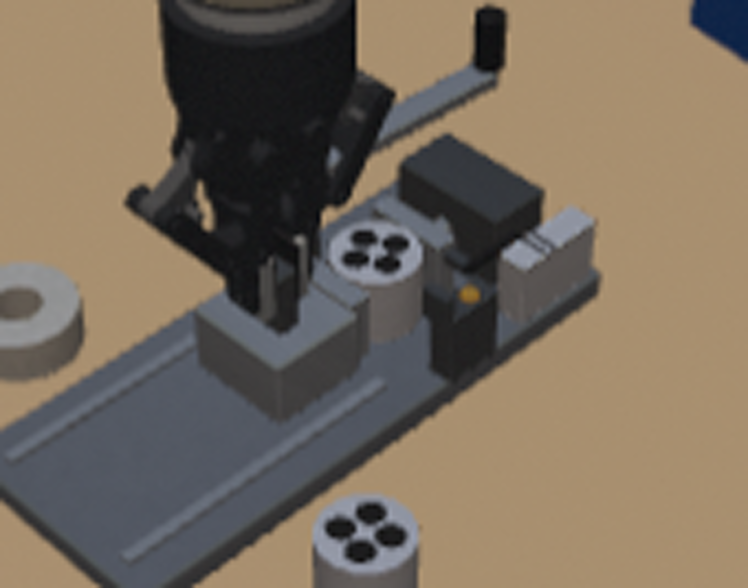

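The anvil is now pressed ~4.75 mm by both plate and pointer. I'll add 1 mm to centre it, then release and rise.

{"method": "play_rows", "body": {
  "increments": [
    [[0, 0.001, 0], [0, 0, 0], 0],
    [[0, 0.001, 0], [0, 0, 0], 0],
    [[0, 0.001, 0], [0, 0, 0], 0.15],
    [[0, 0.001, 0], [0, 0, 0], 0.3],
    [[0, 0.001, 0], [0, 0, 0], 0.4],
    [[0, 0.001, -0.01], [0, 0, 0], 0.4],
    [[0, 0.001, -0.03], [0, 0, 0], 0.4],
    [[0, 0.001, -0.06], [0, 0, 0], 0.4],
    [[0, 0.001, -0.09], [0, 0, 0], 0.4],
    [[0, 0.001, -0.12], [0, 0, 0], 0.4]
  ]
}}

```text
t: 8.5
tcp_pos: [0.5436, -0.0228, 0.1908]
tool_rot: [-0.077, 0.997, 0.0, -0.0]
force: [-0.4, -0.2, 0.6]
finger_gap: 0.397
```

```bash
python3 meas2.py; python3 meas.py >/dev/null 2>&1; python3 look.py 7; python3 - <<'E'
from h import *
p,d=manip.snapshot("top");W=w2g(cloud("top",d))
def st(nm,x,y,z):
    m=(W[...,0]>x[0])&(W[...,0]<x[1])&(W[...,1]>y[0])&(W[...,1]<y[1])&(W[...,2]>z[0])&(W[...,2]<z[1])
    q=W[m]; print(nm,len(q),"mean",q.mean(0).round(4),"lo",np.percentile(q,3,0).round(4),"hi",np.percentile(q,97,0).round(4))
st("knob",(-.1,-.03),(.13,.2),(.1,.12)); st("bar",(-.08,-.03),(.03,.15),(.07,.085))
print(g2w([-.05,.044,.071]))
E
```

```text
housing(ref) (0.0, -0.25, 0.979)
scale(ref) (0.0, 0.0, 0.994)
plate- 0.06 (8.25, 1.0, 0.804) plate+ (6.0, 0.75, 0.81)
plate- 0.066 (15.0, -1.0, 0.875) plate+ (5.25, -1.0, 0.924)
plate- 0.07 (5.75, 0.0, 0.853) plate+ (4.75, -1.0, 0.871)
ptr (5.75, -0.25, 0.942)
ptr (5.75, -0.75, 0.945)
[-1.63814196e-04 -1.61064413e-02  1.88168586e-01]
t 9.0 tcp [ 0.5433 -0.0232  0.1882] shift [-0.0005 -0.004   0.1222] turn [ 0.0011 -0.0024 -0.0001] y ang 98.83 F [ 0.19 -0.46 -0.18] gap 0.39857985499280113
knob 44 mean [-0.0442  0.1685  0.1084] lo [-0.0509  0.1619  0.1036] hi [-0.0378  0.1752  0.1139]
bar 313 mean [-0.0475  0.095   0.0763] lo [-0.0583  0.0367  0.071 ] hi [-0.0387  0.1466  0.0816]
[0.4848175  0.02854604 0.071     ]
```

View pics/t7.png

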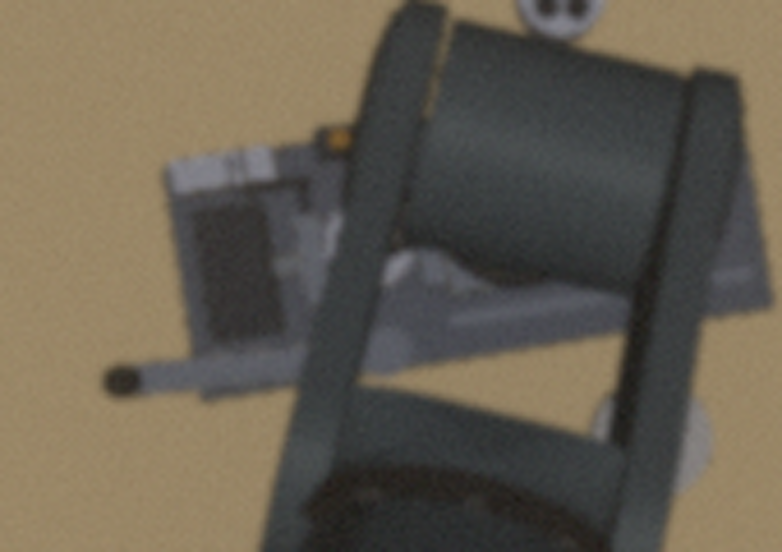

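View pics/s7.png

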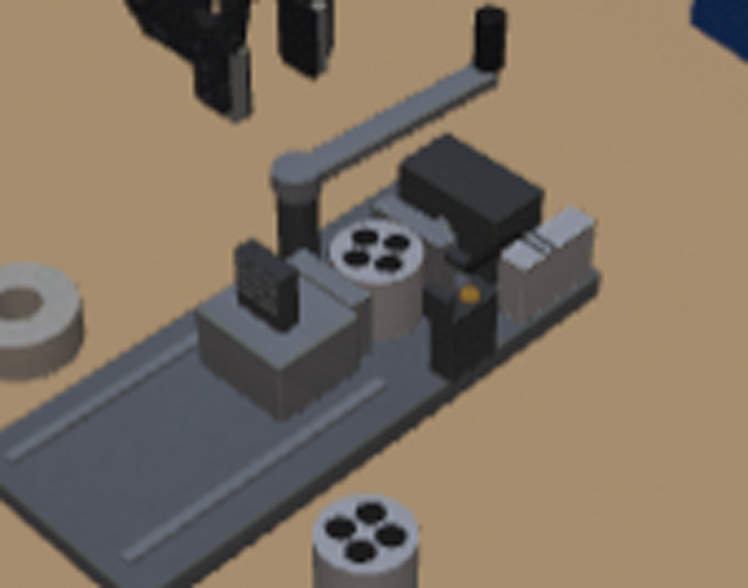

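The jaw stays put after release, the insert is upright between the faces, and the pointer shift is 5.75 mm. Next is the keeper: cage the knob loosely between the fingers and swing it along its arc while turning the tool with it.

```bash
cat > arc.py <<'E'
from h import *
H=g2w([-.05,.044,0]); R0=0.1245
def pose(th,z,r=R0):
    a=th+YAW; return [H[0]+r*np.cos(a),H[1]+r*np.sin(a),z], a-np.pi/2
def rows(ths,z,lead=0.0):
    for th in ths:
        t,y=pose(th-lead,z); print("th",round(th,3),end=" "); delta(t,y)
E
python3 - <<'E'
from arc import *
print(g2w([-.0442,.1685,0])); rows([1.524],0.17)
print(manip.sense()["q"].round(3))
E
```

```text
[0.47141598 0.15245846 0.        ]
th 1.524 t 9.05 tcp [ 0.5435 -0.0232  0.1883] shift [0.0442 0.1845 0.0186] turn [-9.0000e-04 -2.2000e-03  1.6174e+00] y ang 98.83 F [-0.49 -0.43 -0.5 ] gap 0.39902871177590765
[-0.248  0.477  1.68   0.     0.987 -1.973]
```

{"method": "play_rows", "body": {
  "increments": [
    [[0.004, 0.018, 0], [0, 0, 0.14], 0.4],
    [[0.008, 0.036, 0], [0, 0, 0.28], 0.4],
    [[0.012, 0.054, 0], [0, 0, 0.42], 0.4],
    [[0.016, 0.072, 0], [0, 0, 0.56], 0.4],
    [[0.02, 0.09, 0], [0, 0, 0.7], 0.4],
    [[0.026, 0.11, 0], [0, 0, 0.84], 0.4],
    [[0.032, 0.13, 0], [0, 0, 0.98], 0.4],
    [[0.036, 0.15, 0], [0, 0, 1.12], 0.4],
    [[0.04, 0.17, 0], [0, 0, 1.26], 0.4],
    [[0.044, 0.184, 0], [0, 0, 1.4], 0.4]
  ]
}}

```text
t: 10.05
tcp_pos: [0.4715, 0.1527, 0.1889]
tool_rot: [0.585, 0.811, -0.0, -0.0]
force: [-0.1, -0.3, 0.1]
finger_gap: 0.4
```

```bash
python3 - <<'E'
from arc import *
rows([1.524],0.17)
E
```

```text
th 1.524 t 10.05 tcp [0.4715 0.1527 0.1889] shift [-0.0003 -0.0002  0.0189] turn [-0.0011 -0.0004  0.2123] y ang 18.33 F [-0.06 -0.35  0.1 ] gap 0.4002366353233284
```

{"method": "play_rows", "body": {
  "increments": [
    [[0, 0, 0], [0, 0, 0.12], 0.4],
    [[0, 0, 0.01], [0, 0, 0.212], 0.38],
    [[0, 0, 0.03], [0, 0, 0.212], 0.36],
    [[0, 0, 0.05], [0, 0, 0.212], 0.36],
    [[0, 0, 0.055], [0, 0, 0.212], 0.36],
    [[0, 0, 0.055], [0, 0, 0.212], 0.36]
  ]
}}

```text
t: 10.65
tcp_pos: [0.4717, 0.1516, 0.1334]
tool_rot: [0.666, 0.746, -0.001, -0.001]
force: [-0.5, -0.5, 0.0]
finger_gap: 0.357
```

```bash
python3 - <<'E'
from arc import *
p,d=manip.snapshot("scene");c=cv2.resize(p[130:290,280:440],None,fx=3.75,fy=3.75,interpolation=cv2.INTER_CUBIC);cv2.imwrite(f"pics/s8.png",c[:,:,::-1])
rows([1.524],0.082)
E
```

```text
th 1.524 t 10.7 tcp [0.4723 0.1516 0.1342] shift [ 0.0008 -0.0007  0.0522] turn [-0.0007 -0.      0.0054] y ang 6.47 F [ 0.24  0.14 -0.88] gap 0.35931541541091155
```

View pics/s8.png

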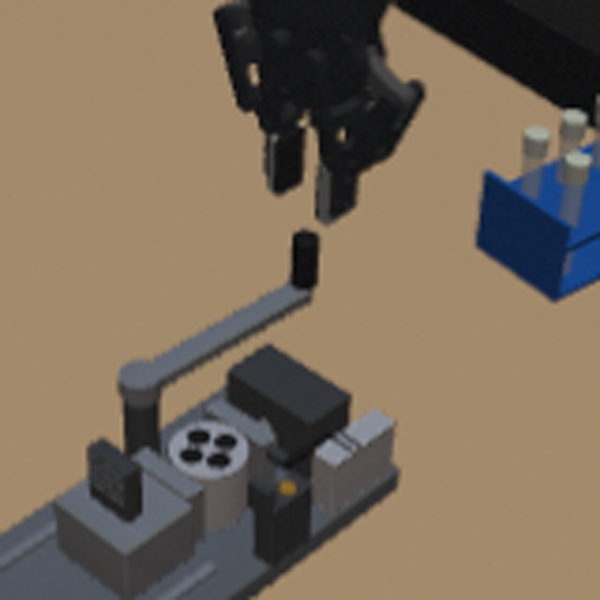

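The two fingers sit either side above the black knob (crop ~(305,255)). Descend, then narrow to a loose cage.

{"method": "play_rows", "body": {
  "increments": [
    [[0, -0.0005, 0.015], [0, 0, 0], 0.36],
    [[0, -0.0005, 0.03], [0, 0, 0], 0.36],
    [[0, -0.0005, 0.042], [0, 0, 0], 0.36],
    [[0, -0.0005, 0.05], [0, 0, 0], 0.36],
    [[0, -0.0005, 0.051], [0, 0, 0], 0.32],
    [[0, -0.0005, 0.051], [0, 0, 0], 0.27],
    [[0, -0.0005, 0.051], [0, 0, 0], 0.26],
    [[0, -0.0005, 0.051], [0, 0, 0], 0.26]
  ]
}}

```text
t: 11.5
tcp_pos: [0.4722, 0.1517, 0.0838]
tool_rot: [0.666, 0.746, 0.0, 0.0]
force: [-0.1, 0.8, -0.6]
finger_gap: 0.259
```

```bash
python3 - <<'E'
from arc import *
p,d=manip.snapshot("scene");c=cv2.resize(p[130:290,280:440],None,fx=3.75,fy=3.75,interpolation=cv2.INTER_CUBIC);cv2.imwrite(f"pics/s9.png",c[:,:,::-1])
rows([1.524]+[1.524-0.08*k for k in range(1,11)],0.083)
E
```

```text
th 1.524 t 11.55 tcp [0.4721 0.1517 0.0838] shift [ 0.0007 -0.0006  0.0008] turn [0.001  0.     0.0055] y ang 6.48 F [-0.41  0.12 -0.49] gap 0.26186503237396797
th 1.444 t 11.55 tcp [0.4721 0.1517 0.0838] shift [0.0003 0.0094 0.0008] turn [ 0.001  -0.      0.0855] y ang 6.48 F [-0.41  0.12 -0.49] gap 0.26186503237396797
th 1.364 t 11.55 tcp [0.4721 0.1517 0.0838] shift [-0.001   0.0193  0.0008] turn [ 1.000e-03 -1.000e-04  1.655e-01] y ang 6.48 F [-0.41  0.12 -0.49] gap 0.26186503237396797
th 1.284 t 11.55 tcp [0.4721 0.1517 0.0838] shift [-0.003   0.029   0.0008] turn [ 1.000e-03 -1.000e-04  2.455e-01] y ang 6.48 F [-0.41  0.12 -0.49] gap 0.26186503237396797
th 1.204 t 11.55 tcp [0.4721 0.1517 0.0838] shift [-0.0058  0.0386  0.0008] turn [ 1.000e-03 -1.000e-04  3.255e-01] y ang 6.48 F [-0.41  0.12 -0.49] gap 0.26186503237396797
th 1.124 t 11.55 tcp [0.4721 0.1517 0.0838] shift [-0.0094  0.0479  0.0008] turn [ 1.000e-03 -2.000e-04  4.055e-01] y ang 6.48 F [-0.41  0.12 -0.49] gap 0.26186503237396797
th 1.044 t 11.55 tcp [0.4721 0.1517 0.0838] shift [-0.0137  0.0568  0.0009] turn [ 1.000e-03 -2.000e-04  4.855e-01] y ang 6.48 F [-0.41  0.12 -0.49] gap 0.26186503237396797
th 0.964 t 11.55 tcp [0.4721 0.1517 0.0838] shift [-0.0187  0.0655  0.0009] turn [ 1.000e-03 -3.000e-04  5.655e-01] y ang 6.48 F [-0.41  0.12 -0.49] gap 0.26186503237396797
th 0.884 t 11.55 tcp [0.4721 0.1517 0.0838] shift [-0.0243  0.0736  0.0009] turn [ 1.000e-03 -3.000e-04  6.455e-01] y ang 6.48 F [-0.41  0.12 -0.49] gap 0.26186503237396797
th 0.804 t 11.55 tcp [0.4721 0.1517 0.0838] shift [-0.0306  0.0814  0.0009] turn [ 1.000e-03 -4.000e-04  7.255e-01] y ang 6.48 F [-0.41  0.12 -0.49] gap 0.26186503237396797
th 0.724 t 11.55 tcp [0.4721 0.1517 0.0838] shift [-0.0375  0.0885  0.0009] turn [ 1.000e-03 -4.000e-04  8.055e-01] y ang 6.48 F [-0.41  0.12 -0.49] gap 0.26186503237396797
```

View pics/s9.png

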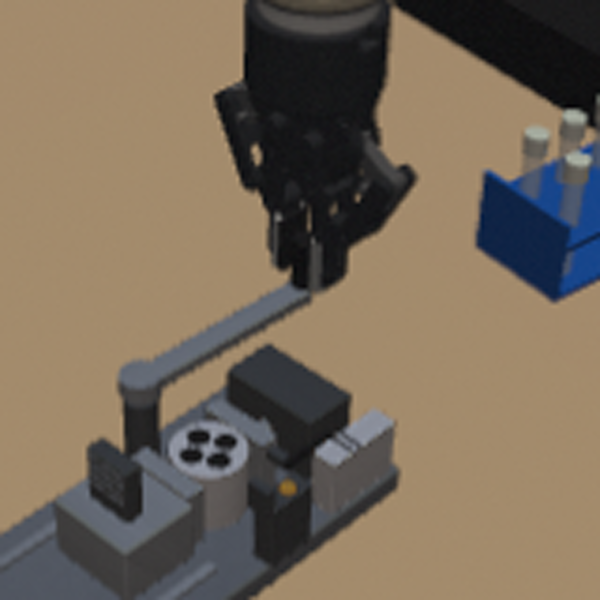

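The knob is caged between the fingers (crop ~(310,265)). Swing the first half.

{"method": "play_rows", "body": {
  "increments": [
    [[0.0005, 0.009, 0], [0, 0, 0.086], 0.26],
    [[-0.001, 0.019, 0], [0, 0, 0.166], 0.26],
    [[-0.003, 0.029, 0], [0, 0, 0.246], 0.26],
    [[-0.006, 0.0385, 0], [0, 0, 0.326], 0.26],
    [[-0.0095, 0.048, 0], [0, 0, 0.406], 0.26],
    [[-0.0135, 0.057, 0], [0, 0, 0.486], 0.26],
    [[-0.0185, 0.0655, 0], [0, 0, 0.566], 0.26],
    [[-0.0245, 0.0735, 0], [0, 0, 0.646], 0.26],
    [[-0.0305, 0.0815, 0], [0, 0, 0.726], 0.26],
    [[-0.0375, 0.0885, 0], [0, 0, 0.806], 0.26]
  ]
}}

```text
t: 12.55
tcp_pos: [0.5639, 0.1243, 0.0835]
tool_rot: [0.906, 0.424, -0.0, -0.0]
force: [-1.2, -0.6, 0.2]
finger_gap: 0.26
```

```bash
python3 - <<'E'
from arc import *
p,d=manip.snapshot("scene");c=cv2.resize(p[130:290,280:440],None,fx=3.75,fy=3.75,interpolation=cv2.INTER_CUBIC);cv2.imwrite(f"pics/s10.png",c[:,:,::-1])
rows([0.724,.644,.564,.484,.404,.324,.25,.2,.15],0.083)
print(manip.sense()["q"])
E
```

```text
th 0.724 t 12.6 tcp [0.5659 0.1232 0.0836] shift [-0.0002 -0.002   0.0006] turn [ 0.0022 -0.0013 -0.0064] y ang -40.04 F [ 0.81  0.15 -0.43] gap 0.2607655369495695
th 0.644 t 12.6 tcp [0.5659 0.1232 0.0836] shift [-0.0005  0.008   0.0007] turn [ 0.0021 -0.0014  0.0736] y ang -40.04 F [ 0.81  0.15 -0.43] gap 0.2607655369495695
th 0.564 t 12.6 tcp [0.5659 0.1232 0.0836] shift [-0.0017  0.0179  0.0007] turn [ 0.002  -0.0014  0.1536] y ang -40.04 F [ 0.81  0.15 -0.43] gap 0.2607655369495695
th 0.484 t 12.6 tcp [0.5659 0.1232 0.0836] shift [-0.0036  0.0276  0.0007] turn [ 0.002  -0.0015  0.2336] y ang -40.04 F [ 0.81  0.15 -0.43] gap 0.2607655369495695
th 0.404 t 12.6 tcp [0.5659 0.1232 0.0836] shift [-0.0063  0.0372  0.0007] turn [ 0.0019 -0.0016  0.3136] y ang -40.04 F [ 0.81  0.15 -0.43] gap 0.2607655369495695
th 0.324 t 12.6 tcp [0.5659 0.1232 0.0836] shift [-0.0097  0.0466  0.0007] turn [ 0.0019 -0.0017  0.3936] y ang -40.04 F [ 0.81  0.15 -0.43] gap 0.2607655369495695
th 0.25 t 12.6 tcp [0.5659 0.1232 0.0836] shift [-0.0136  0.0549  0.0007] turn [ 0.0018 -0.0018  0.4676] y ang -40.04 F [ 0.81  0.15 -0.43] gap 0.2607655369495695
th 0.2 t 12.6 tcp [0.5659 0.1232 0.0836] shift [-0.0165  0.0604  0.0007] turn [ 0.0018 -0.0018  0.5176] y ang -40.04 F [ 0.81  0.15 -0.43] gap 0.2607655369495695
th 0.15 t 12.6 tcp [0.5659 0.1232 0.0836] shift [-0.0197  0.0657  0.0008] turn [ 0.0017 -0.0018  0.5676] y ang -40.04 F [ 0.81  0.15 -0.43] gap 0.2607655369495695
[ 2.18114376e-02  6.71030996e-01  1.66869540e+00 -6.44599945e-04
  7.99412201e-01  7.21138576e-01]
```

View pics/s10.png

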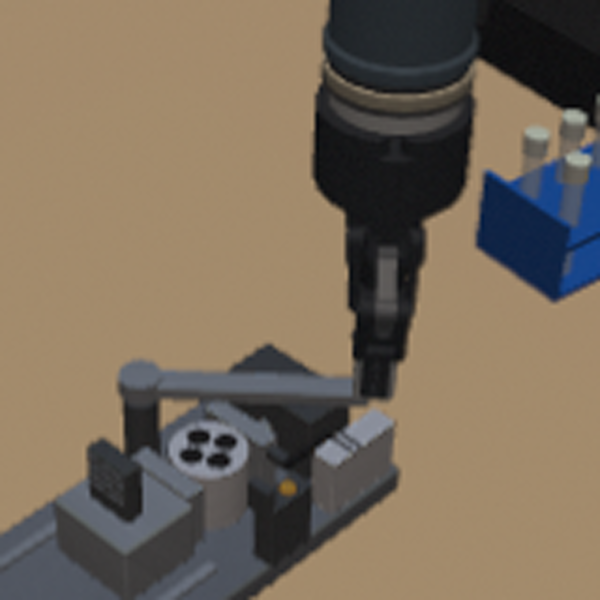

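The keeper follows (knob at crop ~(375,385)). Continue to about 0.15 rad, just before the catch.

{"method": "play_rows", "body": {
  "increments": [
    [[-0.0005, 0.009, 0], [0, 0, 0.08], 0.26],
    [[-0.0015, 0.0185, 0], [0, 0, 0.156], 0.26],
    [[-0.0035, 0.028, 0], [0, 0, 0.236], 0.26],
    [[-0.006, 0.0375, 0], [0, 0, 0.316], 0.26],
    [[-0.0095, 0.047, 0], [0, 0, 0.396], 0.26],
    [[-0.0135, 0.055, 0], [0, 0, 0.468], 0.26],
    [[-0.0165, 0.0605, 0], [0, 0, 0.518], 0.26],
    [[-0.0195, 0.0655, 0], [0, 0, 0.568], 0.26],
    [[-0.0195, 0.0655, 0], [0, 0, 0.568], 0.26]
  ]
}}

```text
t: 13.5
tcp_pos: [0.6021, 0.067, 0.0835]
tool_rot: [0.988, 0.154, 0.0, 0.0]
force: [0.0, -0.1, 0.7]
finger_gap: 0.259
```

```bash
python3 - <<'E'
from arc import *
p,d=manip.snapshot("scene");c=cv2.resize(p[130:290,280:440],None,fx=3.75,fy=3.75,interpolation=cv2.INTER_CUBIC);cv2.imwrite(f"pics/s11.png",c[:,:,::-1])
rows([.15,.12,.09,.06,.03,0,-.02,-.04],0.083)
E
```

```text
th 0.15 t 13.55 tcp [0.6018 0.0674 0.0834] shift [0.0013 0.002  0.0004] turn [-0.     -0.0001  0.0068] y ang -72.17 F [0.07 0.   0.04] gap 0.2595923522464683
th 0.12 t 13.55 tcp [0.6018 0.0674 0.0834] shift [0.0012 0.0057 0.0004] turn [-0.     -0.0001  0.0368] y ang -72.17 F [0.07 0.   0.04] gap 0.2595923522464683
th 0.09 t 13.55 tcp [0.6018 0.0674 0.0834] shift [0.001  0.0095 0.0004] turn [-0.     -0.0001  0.0668] y ang -72.17 F [0.07 0.   0.04] gap 0.2595923522464683
th 0.06 t 13.55 tcp [0.6018 0.0674 0.0834] shift [0.0007 0.0132 0.0004] turn [-0.     -0.0001  0.0968] y ang -72.17 F [0.07 0.   0.04] gap 0.2595923522464683
th 0.03 t 13.55 tcp [0.6018 0.0674 0.0834] shift [0.0003 0.0169 0.0004] turn [-0.000e+00 -1.000e-04  1.268e-01] y ang -72.17 F [0.07 0.   0.04] gap 0.2595923522464683
th 0 t 13.55 tcp [0.6018 0.0674 0.0834] shift [-0.0003  0.0206  0.0004] turn [-0.000e+00 -1.000e-04  1.568e-01] y ang -72.17 F [0.07 0.   0.04] gap 0.2595923522464683
th -0.02 t 13.55 tcp [0.6018 0.0674 0.0834] shift [-0.0007  0.0231  0.0004] turn [-0.000e+00 -1.000e-04  1.768e-01] y ang -72.17 F [0.07 0.   0.04] gap 0.2595923522464683
th -0.04 t 13.55 tcp [0.6018 0.0674 0.0834] shift [-0.0011  0.0255  0.0004] turn [-0.000e+00 -1.000e-04  1.968e-01] y ang -72.17 F [0.07 0.   0.04] gap 0.2595923522464683
```

View pics/s11.png

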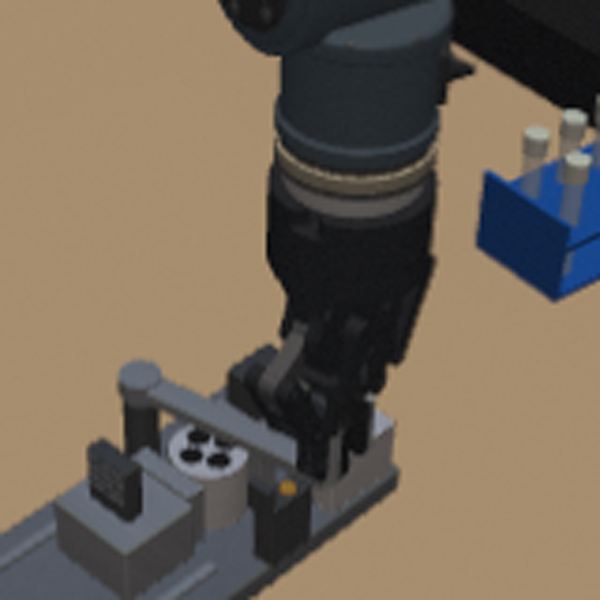

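{"method": "play_rows", "body": {
  "increments": [
    [[0.001, 0.003, 0], [0, 0, 0.02], 0.26],
    [[0.001, 0.006, 0], [0, 0, 0.045], 0.26],
    [[0.001, 0.009, 0], [0, 0, 0.07], 0.26],
    [[0.001, 0.012, 0], [0, 0, 0.095], 0.26],
    [[0.001, 0.015, 0], [0, 0, 0.12], 0.26],
    [[0.0005, 0.018, 0], [0, 0, 0.14], 0.26],
    [[0, 0.021, 0], [0, 0, 0.157], 0.26],
    [[0, 0.0235, 0], [0, 0, 0.157], 0.26],
    [[0, 0.0235, 0], [0, 0, 0.157], 0.26]
  ]
}}

```text
t: 14.45
tcp_pos: [0.609, 0.0458, 0.0832]
tool_rot: [0.997, 0.076, 0.0, -0.001]
force: [-0.4, 4.7, 2.0]
finger_gap: 0.257
```

```bash
python3 - <<'E'
from arc import *
p,d=manip.snapshot("scene");c=cv2.resize(p[130:290,280:440],None,fx=3.75,fy=3.75,interpolation=cv2.INTER_CUBIC);cv2.imwrite(f"pics/s12.png",c[:,:,::-1])
rows([0,-.04],0.083)
E
```

```text
th 0 t 14.5 tcp [0.609  0.0458 0.0832] shift [-0.0009 -0.002   0.0002] turn [-0.0018 -0.0001 -0.0027] y ang -81.31 F [-0.86  4.4   0.13] gap 0.25699130422106864
th -0.04 t 14.5 tcp [0.609  0.0458 0.0832] shift [-0.0009  0.003   0.0002] turn [-0.0018 -0.0001  0.0373] y ang -81.31 F [-0.86  4.4   0.13] gap 0.25699130422106864
```

View pics/s12.png

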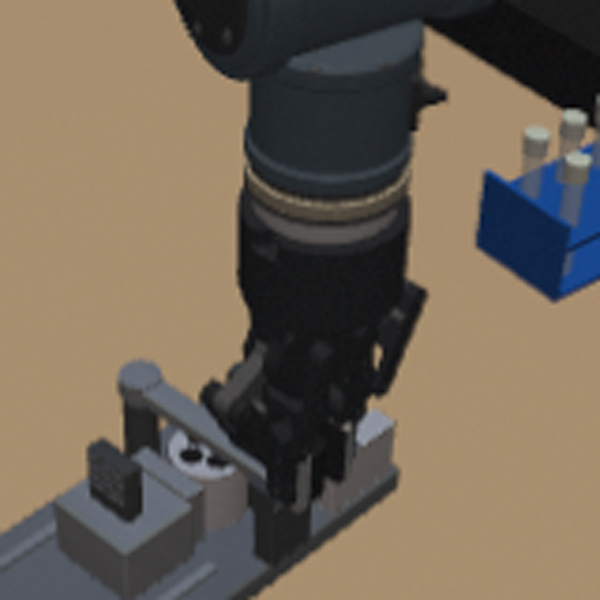

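The force is 4.5 N, which could be the ball or the stop. I'll push 3 mm more and see which.

{"method": "play_rows", "body": {
  "increments": [
    [[0, 0.001, 0], [0, 0, 0], 0.26],
    [[0, 0.002, 0], [0, 0, 0], 0.26],
    [[0, 0.003, 0], [0, 0, 0], 0.26],
    [[0, 0.003, 0], [0, 0, 0], 0.26]
  ]
}}

```text
t: 14.9
tcp_pos: [0.609, 0.0456, 0.0832]
tool_rot: [0.997, 0.075, -0.0, -0.003]
force: [-0.2, 13.2, 1.1]
finger_gap: 0.262
```

13 N with no motion is the hard stop, well past the ball's 4 N. Back off to the middle of the cage, open and rise.

{"method": "play_rows", "body": {
  "increments": [
    [[0, -0.003, 0], [0, 0, 0], 0.26],
    [[0, -0.005, 0], [0, 0, 0], 0.26],
    [[0, -0.006, 0], [0, 0, 0], 0.36],
    [[0, -0.006, 0], [0, 0, 0], 0.4],
    [[0, -0.006, -0.01], [0, 0, 0], 0.4],
    [[0, -0.006, -0.03], [0, 0, 0], 0.4],
    [[0, -0.006, -0.06], [0, 0, 0], 0.4],
    [[0, -0.006, -0.1], [0, 0, 0], 0.4],
    [[0, -0.006, -0.14], [0, 0, 0], 0.4],
    [[0, -0.006, -0.18], [0, 0, 0], 0.4]
  ]
}}

```text
t: 15.9
tcp_pos: [0.6085, 0.0476, 0.2658]
tool_rot: [0.997, 0.076, 0.0, 0.0]
force: [1.0, -1.2, 0.6]
finger_gap: 0.395
```

{"method": "play_rows", "body": {
  "increments": [
    [[0, -0.05, 0], [0, 0, 0], 0.4],
    [[0, -0.1, 0], [0, 0, 0], 0.4],
    [[0, -0.15, 0], [0, 0, 0], 0.4],
    [[0, -0.2, 0], [0, 0, 0], 0.4],
    [[0, -0.25, 0], [0, 0, 0], 0.4],
    [[0, -0.25, 0], [0, 0, 0], 0.4]
  ]
}}

```text
t: 16.5
tcp_pos: [0.5688, 0.301, 0.2642]
tool_rot: [0.997, 0.08, 0.001, -0.001]
force: [-0.5, 0.2, -0.4]
finger_gap: 0.399
```

```bash
python3 look.py 13; python3 meas2.py; python3 - <<'E'
from h import *
for n in("top","scene"):
  p,d=manip.snapshot(n);W=w2g(cloud(n,d))
  def st(nm,x,y,z):
    m=(W[...,0]>x[0])&(W[...,0]<x[1])&(W[...,1]>y[0])&(W[...,1]<y[1])&(W[...,2]>z[0])&(W[...,2]<z[1])
    q=W[m]; print(n,nm,len(q),"mean",q.mean(0).round(4),"lo",np.percentile(q,3,0).round(4),"hi",np.percentile(q,97,0).round(4))
  st("knob",(.03,.12),(.0,.1),(.1,.12)); st("bar",(-.03,.05),(.02,.08),(.07,.085)); st("hub",(-.07,-.03),(.02,.07),(.07,.085))
  st("fin",(-.03,.03),(-.06,.01),(.088,.105))
  st("insert -y of bar",(-.03,.03),(.021,.034),(.052,.064))
E
```

```text
[0.07538529 0.29527691 0.26388062]
t 16.6 tcp [0.5701 0.2961 0.2639] shift [-0.0759  0.3151  0.198 ] turn [ 1.2000e-03  1.0000e-03 -3.1404e+00] y ang -81.09 F [ 0.75 -0.04 -1.  ] gap 0.40139430465469733
housing(ref) (0.0, -0.25, 0.979)
scale(ref) (0.0, 0.0, 0.994)
plate- 0.06 (5.5, 0.0, 0.91) plate+ (6.0, 1.0, 0.813)
plate- 0.066 (5.5, 0.0, 0.929) plate+ (5.25, -1.0, 0.922)
plate- 0.07 (5.0, -0.75, 0.881) plate+ (5.0, 1.0, 0.866)
ptr (5.75, -0.5, 0.958)
ptr (5.75, -0.75, 0.959)
top knob 41 mean [0.0734 0.0452 0.1087] lo [0.0666 0.0392 0.1047] hi [0.0797 0.0515 0.1137]
top bar 268 mean [0.0104 0.0451 0.0759] lo [-0.0273  0.0375  0.0717] hi [0.0477 0.0526 0.0803]
top hub 126 mean [-0.0464  0.0451  0.0775] lo [-0.06    0.0351  0.0722] hi [-0.0312  0.0549  0.0828]
top fin 82 mean [-0.0003 -0.0191  0.0938] lo [-0.0144 -0.0251  0.089 ] hi [ 0.0134 -0.013   0.0985]
top insert -y of bar 77 mean [0.0021 0.0278 0.058 ] lo [-0.0172  0.0212  0.0526] hi [0.0193 0.0337 0.0626]
scene knob 59 mean [0.0727 0.0434 0.1063] lo [0.0658 0.037  0.1008] hi [0.0786 0.0511 0.1099]
scene bar 271 mean [0.0121 0.0427 0.0747] lo [-0.0276  0.0343  0.0708] hi [0.0482 0.0519 0.0772]
scene hub 132 mean [-0.0474  0.043   0.0761] lo [-0.0622  0.0333  0.0712] hi [-0.0312  0.0545  0.0795]
scene fin 93 mean [-0.001  -0.0208  0.0923] lo [-0.0166 -0.026   0.0883] hi [ 0.012  -0.0145  0.0947]
scene insert -y of bar 83 mean [0.0019 0.0281 0.057 ] lo [-0.016   0.0213  0.0535] hi [0.0186 0.0336 0.0596]
```

View pics/s13.png

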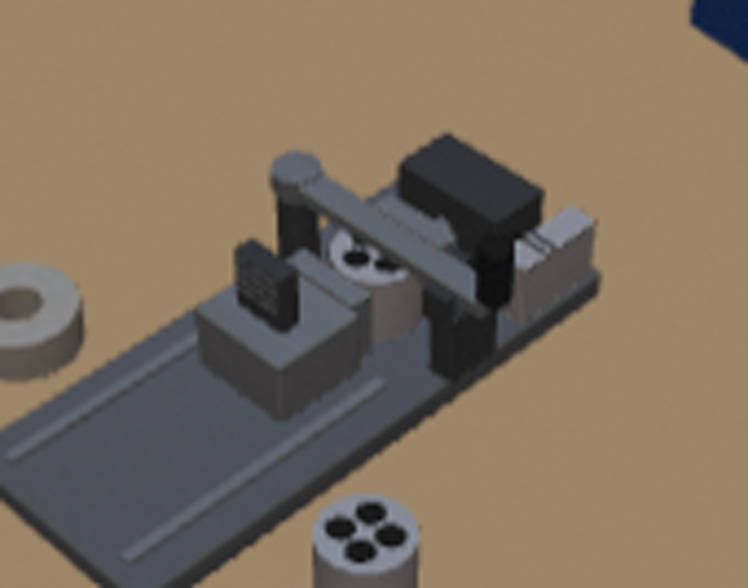

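View pics/t13.png

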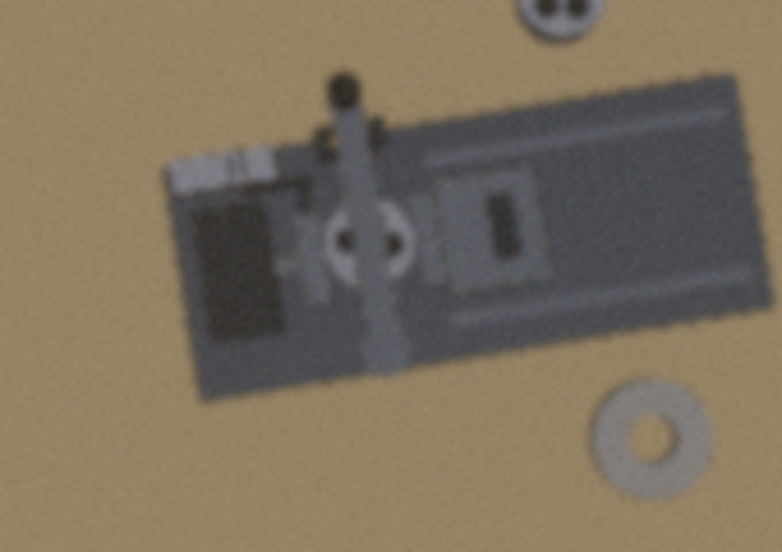

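Both views show the keeper lying across the insert past the ball: knob and hub sit at the same slide position to within 1 mm, so it is shut to about 0.01 rad. The insert is upright and clamped, with the pointer shift at 5–6 mm. Handing in.

```bash
python3 -c "
from station import manip
print(manip.sign_off(), manip.sense()['t'])"
```

```text
the job is handed in; nothing more can be done
the job is handed in; nothing more can be done
```

The insert is clamped with the pointer between the marks, the keeper bar is shut against its stop, and the job was handed in at about 17 s of the 58 s allowed.

- **Jaw:** I gripped the fin, slid the jaw about 81 mm shut on the insert, and released it. It stayed where I left it.
- **Keeper:** I caged the knob loosely between the fingers and swung it over the catch. At the end the force rose to 13 N with no further motion, so it was on its stop, well past the ball's 4 N.
- **Anvil check:** The last pictures put the anvil 5.75 mm back by the pointer. The plate measurements were noisier, spreading from 5.0 to 6.0 mm. All are inside the 3–9 mm band.
- **Insert and keeper check:** The insert looks upright, with its axis about 2 mm off the centre line. The keeper is shut to about 0.01 rad or better.
- **Disagreement:** The caliper's base outline and its housing and knob disagreed by about 4 mm along the slide. I took the housing and knob as right, and later contacts and positions agreed with that.
- **Bystanders:** The spare insert and the label roll look unmoved in the last views. I did not measure the rack, bottle, cup or mouse again, but no move took the arm near them.

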